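# Transfer the drawn sample tubes to the transport rack in the same order

## Task

The four sample tubes in the white collecting rack are to go to the laboratory: move them one after another into the charcoal transport rack, keeping the row in the same order counted from the yellow end of each rack, so that the tube next to the yellow end of the white rack comes next to the yellow end of the charcoal rack, and so on. Stand every tube right down on the floor of its place and let it go; keep the tubes upright all the time, so that the settled samples are not shaken up.

Things in the scene. Friction and masses are not known exactly. Their poses are not given: they have to be found in the camera images.
- collecting_rack: White tube rack, fixed, full at the start; 200 mm long (x), 48 mm wide (y), 63 mm high. Origin: centre of underside, z up. Four square places 24 mm wide in a row at x -63, -21, 21, 63 mm, y 0; their floor is 10 mm, top of grid 58 mm above the underside. The -x end plate is yellow; the place beside it (x -63 mm) is place one. A label rail, 53 mm up, runs along its +y side out to y 43 mm.
- transport_rack: Charcoal tube rack, fixed, empty at the start; 200 mm long (x), 48 mm wide (y), 63 mm high, no label rail. Origin: centre of underside, z up. Four square places 24 mm wide in a row at x -63, -21, 21, 63 mm, y 0; their floor is 10 mm, top of grid 58 mm above the underside. The -x end plate is yellow; the place beside it (x -63 mm) is place one.
- tube_blue: Closed sample tube with light blue ribbed cap, dark red filling, white label; 16 mm diameter, 102 mm high, about 25 g; cap 18 mm diameter over the top 20 mm; flat foot with 3 mm chamfer. Origin: centre of underside, z along the tube to the cap. Starts upright in the white rack, on the place's floor, beside the tab of its colour.
- tube_red: Closed sample tube with red ribbed cap, dark red filling, white label; 16 mm diameter, 102 mm high, about 25 g; cap 18 mm diameter over the top 20 mm; flat foot with 3 mm chamfer. Origin: centre of underside, z along the tube to the cap. Starts upright in the white rack, on the place's floor, beside the tab of its colour.
- tube_green: Closed sample tube with dark green ribbed cap, dark red filling, white label; 16 mm diameter, 102 mm high, about 25 g; cap 18 mm diameter over the top 20 mm; flat foot with 3 mm chamfer. Origin: centre of underside, z along the tube to the cap. Starts upright in the white rack, on the place's floor, beside the tab of its colour.
- tube_lavender: Closed sample tube with lavender (light purple) ribbed cap, dark red filling, white label; 16 mm diameter, 102 mm high, about 25 g; cap 18 mm diameter over the top 20 mm; flat foot with 3 mm chamfer. Origin: centre of underside, z along the tube to the cap. Starts upright in the white rack, on the place's floor, beside the tab of its colour.
- tab_blue: Light blue flat tab, 30 x 15 x 2 mm, fixed in the white rack's label rail, 32 mm to the +y side of the centre of the place where the tube with the same cap colour starts; it stays and keeps showing which place that was. Origin: centre of underside.
- tab_red: Red flat tab, 30 x 15 x 2 mm, fixed in the white rack's label rail, 32 mm to the +y side of the centre of the place where the tube with the same cap colour starts; it stays and keeps showing which place that was. Origin: centre of underside.
- tab_green: Dark green flat tab, 30 x 15 x 2 mm, fixed in the white rack's label rail, 32 mm to the +y side of the centre of the place where the tube with the same cap colour starts; it stays and keeps showing which place that was. Origin: centre of underside.
- tab_lavender: Lavender (light purple) flat tab, 30 x 15 x 2 mm, fixed in the white rack's label rail, 32 mm to the +y side of the centre of the place where the tube with the same cap colour starts; it stays and keeps showing which place that was. Origin: centre of underside.

How it is judged:
At the end, for the whole second after the job is handed in: Each tube stands in the transport rack in the place of the same number, from the yellow end, that it had in the collecting rack (its tab shows it): within 12 mm of the place centre, underside 5 to 16 mm above the rack underside, leaning under 0.3 rad, at rest, released (y of tube_blue in the frame of transport_rack between -0.012 and 0.012 m and z of tube_blue in the frame of transport_rack between 0.005 and 0.016 m and angle between each of tube_blue, tube_red, tube_green, tube_lavender's own z axis and vertical below 0.3 rad and linear speed of each of tube_blue, tube_red, tube_green, tube_lavender below 0.02 m/s and angular speed of each of tube_blue, tube_red, tube_green, tube_lavender below 1 rad/s and ((x of tab_blue in the frame of collecting_rack between -0.078 and -0.048 m and x of tube_blue in the frame of transport_rack between -0.075 and -0.051 m) or (x of tab_blue in the frame of collecting_rack between -0.036 and -0.006 m and x of tube_blue in the frame of transport_rack between -0.033 and -0.009 m) or (x of tab_blue in the frame of collecting_rack between 0.006 and 0.036 m and x of tube_blue in the frame of transport_rack between 0.009 and 0.033 m) or (x of tab_blue in the frame of collecting_rack between 0.048 and 0.078 m and x of tube_blue in the frame of transport_rack between 0.051 and 0.075 m)) and y of tube_red in the frame of transport_rack between -0.012 and 0.012 m and z of tube_red in the frame of transport_rack between 0.005 and 0.016 m and ((x of tab_red in the frame of collecting_rack between -0.078 and -0.048 m and x of tube_red in the frame of transport_rack between -0.075 and -0.051 m) or (x of tab_red in the frame of collecting_rack between -0.036 and -0.006 m and x of tube_red in the frame of transport_rack between -0.033 and -0.009 m) or (x of tab_red in the frame of collecting_rack between 0.006 and 0.036 m and x of tube_red in the frame of transport_rack between 0.009 and 0.033 m) or (x of tab_red in the frame of collecting_rack between 0.048 and 0.078 m and x of tube_red in the frame of transport_rack between 0.051 and 0.075 m)) and y of tube_green in the frame of transport_rack between -0.012 and 0.012 m and z of tube_green in the frame of transport_rack between 0.005 and 0.016 m and ((x of tab_green in the frame of collecting_rack between -0.078 and -0.048 m and x of tube_green in the frame of transport_rack between -0.075 and -0.051 m) or (x of tab_green in the frame of collecting_rack between -0.036 and -0.006 m and x of tube_green in the frame of transport_rack between -0.033 and -0.009 m) or (x of tab_green in the frame of collecting_rack between 0.006 and 0.036 m and x of tube_green in the frame of transport_rack between 0.009 and 0.033 m) or (x of tab_green in the frame of collecting_rack between 0.048 and 0.078 m and x of tube_green in the frame of transport_rack between 0.051 and 0.075 m)) and y of tube_lavender in the frame of transport_rack between -0.012 and 0.012 m and z of tube_lavender in the frame of transport_rack between 0.005 and 0.016 m and ((x of tab_lavender in the frame of collecting_rack between -0.078 and -0.048 m and x of tube_lavender in the frame of transport_rack between -0.075 and -0.051 m) or (x of tab_lavender in the frame of collecting_rack between -0.036 and -0.006 m and x of tube_lavender in the frame of transport_rack between -0.033 and -0.009 m) or (x of tab_lavender in the frame of collecting_rack between 0.006 and 0.036 m and x of tube_lavender in the frame of transport_rack between 0.009 and 0.033 m) or (x of tab_lavender in the frame of collecting_rack between 0.048 and 0.078 m and x of tube_lavender in the frame of transport_rack between 0.051 and 0.075 m))); the robot touches nothing.
It fails at once if the light blue tube is tipped by more than 0.6 rad (about 35 degrees) (angle between tube_blue's own z axis and vertical above 0.6 rad).
It fails at once if the red tube is tipped by more than 0.6 rad (about 35 degrees) (angle between tube_red's own z axis and vertical above 0.6 rad).
It fails at once if the dark green tube is tipped by more than 0.6 rad (about 35 degrees) (angle between tube_green's own z axis and vertical above 0.6 rad).
It fails at once if the lavender (light purple) tube is tipped by more than 0.6 rad (about 35 degrees) (angle between tube_lavender's own z axis and vertical above 0.6 rad).
It also fails if it takes over 120 s, if anything falls off the work surface, if the arm or the gripper's body presses on something with over 40 N, if the wrist force passes 120 N, or if a joint passes its speed limit or range.

## Robot

A 7-joint arm with a two-finger parallel gripper is mounted at the origin on a cart in front of the work surface, level with it; the furniture and walls round the work are solid. World frame = base frame: x ahead of the robot, y to its left, z up, the work surface at z = 0. Lengths are in m, angles in rad, forces in N, time in s.
With the tool pointing down it reaches from about 0.425 to 0.875 m from the base axis. Payload 8.4 kg.
Tool frame: the origin (TCP) lies between the finger pads; the fingertips stand 8 mm ahead of it and the grasp point (between the pads) lies 11 mm behind it; z points along the fingers, y is the line along which they close (so a half turn about z gives the same grasp; the last joint's range is limited). The gripper opens to 87 mm and grips with 3 to 60 N. Pads are 19 mm wide; open, the fingers measure 117 mm over their backs; the gripper's body (75 mm by 190 mm) begins 51 mm behind the grasp point.
Start: joints at [-1.308, 0.333, 0.04, 1.465, -0.013, 1.343, -0.059], TCP at [0.23, 0.608, 0.21] pointing down, gripper open.
Joint ranges: [-2.58, 2.58], [-0.38, 2.09], [-1.3, 1.39], [0.25, 2.4], [-1.5, 4.64], [0.08, 2.09], [-2.65, 2.65]. Speed limits (rad/s): [2.22, 2.22, 2.79, 2.79, 3.14, 3.14, 3.14].

## Interface

Orientations are given as a rotation vector (axis times angle).
In Python, from cell import bot, eyes, close_job, models gives the robot as it stands.
- The arm moves only by the tool arm_command, never from a script. Its argument "targets" is a list of rows, each a list of 5 numbers: the shift along the tool's x, y, z in a scale on which 1.0 is 50 cm, then the turn about the tool's z in parts of the range, where 1.0 means pi rad, then the opening, from 0 (shut) to 1 (fully open). A call has exactly 8 rows; each row is the pose to reach, as a shift and turn from the pose commanded when the call began, along the tool's axes at that moment; what a row does not reach only later rows make up. A row lasts 1/12 s, in which the tool goes at most 41.7 mm and 7.16 degrees, less where a joint would pass 70% of its speed; a pose out of reach is approached as far as the arm can. Shift and turn numbers lie between -1 and 1, and a call with a number outside is refused. A call with a gripper value outside its range is refused whole. The fingers move at their own pace and stop on an object; "force" is the grip in N (left out, the last holds). Time passes only in rows, so rows that repeat a pose let the fingers close, or fill a call up. It gives the time, the measured TCP pose, the force, the opening and the grip force at its end, in the units of the state.
- bot.read_state(): the state, without advancing time (a new reading comes with each control period).
- eyes.camera(name): name is "scene" or "side" or "wrist"; returns the picture (480x640x3 uint8, blue, green, red); there is no depth.
- eyes.get_calibration(name): a dict with "camera_matrix" (3x3 intrinsics, pixels), "D" ([k1, k2, p1, p2, k3] as OpenCV has them; the pictures are not rectified), "cam_to_world" (4x4, takes a point from camera to world coordinates). Camera axes: x right, y down, z forward; pixel columns grow to the right and rows downward; lengths in m; the calibration is good to about 2 mm. A picture is of the moment at which its call begins: read the wrist's pose just before it. get_calibration takes no time and is no camera call; for the wrist camera it gives the pose at the moment of the call.
- close_job(): hands the job in; it is judged then, once.
Trained networks look in the newest picture that a camera, given by its name, has taken for a name from the list of things; names that differ only in an ending like _2 or _b are one class to them, and where a whole thing is asked for, a point or a joint stands for the part that bears it (a point fixed in the world has none). Each returns a list of dicts, best first, with "p" (0 to 1); they miss things now and then, are a little off and sometimes report something else, mostly with a low value. They report only what shows in the picture. A call takes as long as a camera call.
- models.outline_of(query, camera): "mask" (480x640 bool, what is visible of it) and "rect" ([left, top, right, bottom] in pixels, round what is visible of it).
The state is a dict: "time": time; "joint_pos": joint angles; "dq": joint speeds; "tau": joint torques, N m; "ee_pos": TCP position; "tool_rot": TCP orientation; "contact_force": force on the tool from outside, world axes, zero at the start; "moment": the same for the moment, N m; "gripper_width": finger opening in m; "finger_force": force on a finger pad.
Only numpy, scipy, OpenCV 4.12 (cv2) and the standard library are available. Lean on these libraries where they do the work, as an engineer would, in place of code of your own. Each camera call takes 0.05 s, during which the arm holds its last target. There are 200 camera calls.

## Working session

There is one attempt and no reset: what is moved stays moved. The work goes in short steps, Python scripts to look and compute and a tool call to move; the robot and the scene stay as the last step left them, time stands still between calls to the robot, and variables do not carry over. Pictures are saved under pics/ and viewed, at most 14 in all, crops included, and the job is handed in when it is done.

Besides the shell and the picture viewer there is one more tool, called after "Request:" in YAML: its name, and indented under it one key for each argument. arm_command: Moves the arm, as the interface text tells. Its arguments: {"type":"object","properties":{"targets":{"type":"array","items":{"type":"array","items":{"type":"number"}}},"force":{"type":"number"}},"required":["targets"]}

```bash
mkdir -p pics; python3 - <<'E'
from cell import bot,eyes,models
import cv2,numpy as np
s=bot.read_state();print({k:np.round(v,3).tolist() for k,v in s.items()})
a=[eyes.camera(n) for n in("scene","side")]
for n,i in zip(("scene","side"),a):
    cv2.imwrite(f"pics/{n}0.png",i)
    c=eyes.get_calibration(n);print(n,np.round(c["cam_to_world"],3).tolist(),np.round(c["camera_matrix"],1).tolist(),c["D"])
E
```

```text
{'time': 0.0, 'joint_pos': [-1.308, 0.334, 0.04, 1.466, -0.013, 1.343, -0.058], 'dq': [-0.001, 0.001, -0.001, -0.0, -0.001, 0.001, -0.0], 'tau': [0.0, -65.637, 1.334, -40.38, -0.06, 0.045, 0.0], 'ee_pos': [0.23, 0.607, 0.209], 'tool_rot': [-0.565, -3.09, 0.003], 'contact_force': [0.231, -0.4, 0.281], 'moment': [0.025, 0.04, -0.017], 'finger_force': 0.0, 'gripper_width': 0.087}
scene [[0.861, -0.347, 0.372, 0.217], [-0.509, -0.611, 0.607, -0.524], [0.017, -0.712, -0.702, 0.674], [0.0, 0.0, 0.0, 1.0]] [[440.2, 0.0, 320.5], [0.0, 440.2, 248.1], [0.0, 0.0, 1.0]] [-0.00147111  0.          0.          0.          0.        ]
side [[0.991, -0.098, 0.094, 0.427], [-0.135, -0.599, 0.789, -0.671], [-0.021, -0.794, -0.607, 0.583], [0.0, 0.0, 0.0, 1.0]] [[454.4, 0.0, 322.2], [0.0, 454.4, 235.4], [0.0, 0.0, 1.0]] [-0.04170273  0.          0.          0.          0.        ]
```

View pics/scene0.png

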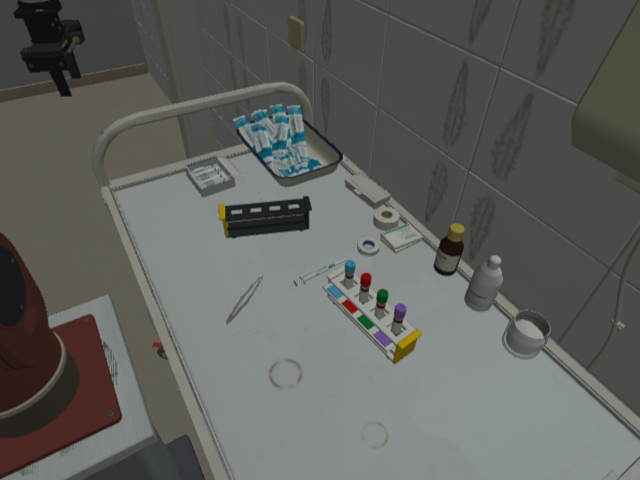

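View pics/side0.png

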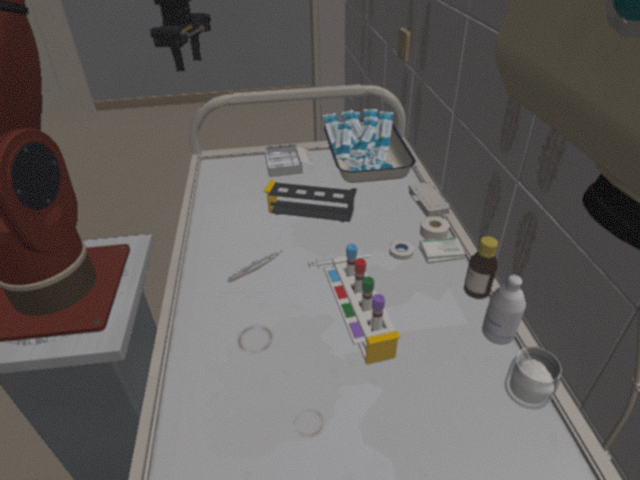

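The white rack runs along the view (yellow end at ~(405,345) in the scene picture). From yellow the order is lavender, green, red, blue. The charcoal rack is at ~(265,215) with its yellow end on the left.

```bash
cat > h.py <<'E'
from cell import bot,eyes,models
import cv2,numpy as np
from scipy.optimize import least_squares,minimize
from scipy.spatial.transform import Rotation as R
def proj(c,P):
    W=np.linalg.inv(c["cam_to_world"])
    return cv2.projectPoints(np.float64(P),cv2.Rodrigues(W[:3,:3])[0],W[:3,3],np.float64(c["camera_matrix"]),np.float64(c["D"]))[0][:,0]
def ray(c,uv,z):
    n=cv2.undistortPoints(np.float64([[uv]]),np.float64(c["camera_matrix"]),np.float64(c["D"]))[0,0]
    T=np.array(c["cam_to_world"]);d=T[:3,:3]@[*n,1];o=T[:3,3];return o+d*(z-o[2])/d[2]
def place(p,P):
    a=p[2];P=np.float64(P);return np.c_[P[:,0]*np.cos(a)-P[:,1]*np.sin(a)+p[0],P[:,0]*np.sin(a)+P[:,1]*np.cos(a)+p[1],P[:,2]]
def cen(m):
    M=cv2.moments(np.uint8(m),True);return np.array([M["m10"]/M["m00"],M["m01"]/M["m00"]])
def find(q,cam):
    r=models.outline_of(q,cam)
    return (r[0]["p"],r[0]["mask"],r[0]["rect"]) if r else None
COL=["lavender","green","red","blue"]
E
python3 - <<'E'
from h import *
C={n:eyes.get_calibration(n) for n in("scene","side")}
obs=[]
for n in C:
    eyes.camera(n)
    for k,col in enumerate(COL):
        f=find("tab_"+col,n); 
        if f: print(n,col,"tab",round(f[0],2),cen(f[1]).round(1),ray(C[n],cen(f[1]),.055)[:2].round(4)); 
        g=find("tube_"+col,n)
        if g: r=g[2];print("   tube",round(g[0],2),np.round(r,1),ray(C[n],[(r[0]+r[2])/2,r[1]+7],.110)[:2].round(4))
    f=find("transport_rack",n);print(n,"transport",round(f[0],2),f[2]);np.save(f"tm_{n}.npy",f[1])
    f=find("collecting_rack",n);print(n,"collecting",round(f[0],2),f[2])
box=[(x,y,z) for x in(-.1,.1) for y in(-.024,.024) for z in(0,.063)]
M={n:np.load(f"tm_{n}.npy") for n in C}
def cost(p,names):
    s=0
    for n in names:
        h=cv2.convexHull(np.float32(proj(C[n],place(p,box))))
        im=np.zeros((480,640),np.uint8);cv2.fillConvexPoly(im,np.int32(np.round(h*16)),1,cv2.LINE_AA,4)
        im=im>0;s+=1-(im&M[n]).sum()/(im|M[n]).sum()
    return s
for names in(["scene"],["side"],["scene","side"]):
    c0=ray(C[names[0]],cen(M[names[0]]),.035)
    b=min((minimize(cost,[c0[0],c0[1],a],(names,),"Nelder-Mead",options=dict(initial_simplex=[[c0[0],c0[1],a],[c0[0]+.02,c0[1],a],[c0[0],c0[1]+.02,a],[c0[0],c0[1],a+.3]])) for a in(-.5,-.2,0,.2,.5)),key=lambda r:r.fun)
    print(names,b.x.round(4),round(b.fun,3))
E
```

```text
scene lavender tab 0.64 [382.2 338.9] [ 0.5249 -0.2242]
   tube 0.83 [392.1 302.3 406.6 335.5] [ 0.5548 -0.2191]
scene green tab 0.56 [365.2 322.1] [ 0.5197 -0.182 ]
   tube 0.49 [370.4 290.  389.  320.4] [ 0.5423 -0.1829]
scene red tab 0.55 [348.4 306.2] [ 0.5135 -0.1389]
   tube 0.62 [371.2 288.4 386.3 317.8] [ 0.543  -0.1793]
   tube 0.54 [343.7 259.3 354.2 289.9] [ 0.5362 -0.1   ]
scene transport 0.56 [222.1, 195.4, 311.5, 240.2]
scene collecting 0.67 [323.4, 265.5, 419.9, 364.9]
side lavender tab 0.51 [356.  329.5] [ 0.5278 -0.2237]
   tube 0.83 [368.9 295.5 386.3 329.5] [ 0.5576 -0.2256]
   tube 0.93 [358.5 280.1 375.6 313.3] [ 0.5494 -0.1922]
side red tab 0.41 [340.5 291.8] [ 0.5181 -0.1406]
   tube 0.51 [355.3 260.7 367.9 293.8] [ 0.5502 -0.1481]
side blue tab 0.65 [356.  330.1] [ 0.5276 -0.2248]
   tube 0.83 [348.2 244.4 358.6 289.1] [ 0.5451 -0.1066]
side transport 0.69 [263.2, 179.6, 355.6, 222.3]
side collecting 0.98 [326.9, 252.7, 398.9, 365.7]
['scene'] [ 0.5016  0.1788 -0.3114] 0.187
['side'] [ 0.5059  0.1799 -0.3447] 0.278
['scene', 'side'] [ 0.5037  0.1797 -0.3441] 0.466
```

```bash
cat >> h.py <<'E'
def go(x,y,z,ang):
    "shift (mm) in tool axes and turn for TCP goal and closing-line angle"
    s=bot.read_state();A=R.from_rotvec(s["tool_rot"]).as_matrix()
    d=A.T@(np.array([x,y,z])-s["ee_pos"])*1000
    cur=np.arctan2(A[1,1],A[0,1]);t=-((ang-cur+np.pi/2)%np.pi-np.pi/2)
    print("shift",d.round(1),"turn",round(t,4),"rows",round(np.linalg.norm(d)/41.7,1),round(abs(t)/.125,1),"ee",np.round(s["ee_pos"],4),"tilt",np.round(np.hypot(*A[:2,2]),4))
E
python3 - <<'E'
from h import *
c=eyes.get_calibration("wrist");s=bot.read_state();A=R.from_rotvec(s["tool_rot"]).as_matrix()
T=c["cam_to_world"];print((A.T@(T[:3,3]-s["ee_pos"])).round(3),(A.T@T[:3,:3]).round(2),c["camera_matrix"],c["D"])
print(A.round(3))
go(.504,.18,.26,1.24)
E
```

```text
[ 0.08  -0.    -0.175] [[-0.   -0.96 -0.29]
 [ 1.   -0.   -0.  ]
 [ 0.   -0.29  0.96]] [[357.88100345   0.         323.01321679]
 [  0.         357.88100345 241.12027158]
 [  0.           0.           1.        ]] [0.01894265 0.         0.         0.         0.        ]
[[-0.935  0.354 -0.   ]
 [ 0.354  0.935 -0.   ]
 [ 0.    -0.    -1.   ]]
shift [-407.7 -303.2  -49.9] turn -0.031 rows 12.2 0.2 ee [0.2301 0.6079 0.2101] tilt 0.0001
```

Units first: shifts go in shares of 50 cm and turns go in shares of pi rad. So -258 mm / 500 = -0.516, -231 mm / 500 = -0.462, -0.03 rad / 3.1416 = -0.0095.

Request:
arm_command:
  targets:
    - [-0.066,-0.05,-0.03,0,1]
    - [-0.132,-0.098,-0.05,0,1]
    - [-0.198,-0.148,-0.07,0,1]
    - [-0.264,-0.196,-0.09,0,1]
    - [-0.33,-0.246,-0.1,-0.0095,1]
    - [-0.396,-0.296,-0.1,-0.0095,1]
    - [-0.462,-0.344,-0.1,-0.0095,1]
    - [-0.516,-0.384,-0.1,-0.0095,1]

```text
time: 1.87
ee_pos: [0.4048, 0.3344, 0.2607]
tool_rot: [0.521, 3.097, 0.001]
contact_force: [1.6, 0.5, 0.6]
gripper_width: 0.0869
finger_force: 0.0
```

Converted, -150 mm / 500 = -0.3, -145 mm / 500 = -0.29.

Request:
arm_command:
  targets:
    - [-0.06,-0.044,0,0,1]
    - [-0.12,-0.088,0,0,1]
    - [-0.18,-0.132,0,0,1]
    - [-0.24,-0.176,0,0,1]
    - [-0.29,-0.216,0,0,1]
    - [-0.3,-0.222,0,0,1]
    - [-0.3,-0.222,0,0,1]
    - [-0.3,-0.222,0,0,1]

```text
time: 2.53
ee_pos: [0.5088, 0.1837, 0.2601]
tool_rot: [-0.519, -3.098, -0.0]
contact_force: [-0.1, 1.9, -1.3]
gripper_width: 0.0869
finger_force: 0.0
```

```bash
python3 - <<'E'
from h import *
c=eyes.get_calibration("wrist");im=eyes.camera("wrist");s=bot.read_state()
np.savez("t1.npz",**{k:np.array(c[k]) for k in c});cv2.imwrite("pics/w1.png",im)
print(s["time"],np.round(s["ee_pos"],4),s["joint_pos"])
for k in(.058,):
    p=[.5037,.1797,-.34]
    print(proj(c,place(p,[(x,0,k) for x in(-.063,-.021,.021,.063)])).round(0).tolist())
E
```

```text
2.5833 [0.5084 0.1846 0.2601] [-0.79618639  0.08204392  0.39324041  1.67273255 -0.03249879  1.39338423
  0.84204959]
[[319.0, 148.0], [318.0, 189.0], [318.0, 228.0], [318.0, 264.0]]
```

View pics/w1.png

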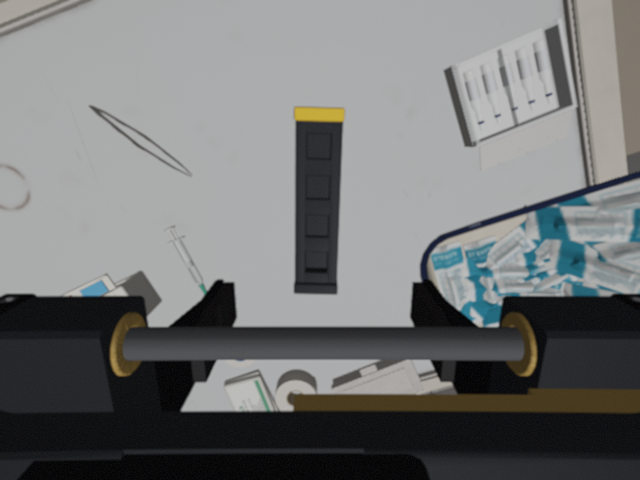

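The charcoal rack is centred in the wrist picture. Its places are at about (319,147), (318,187), (317,225) and (317,261), with yellow at the top, within 3 px of the prediction. I'll refine this on an enlarged crop.

```bash
python3 - <<'E'
from h import *
im=cv2.imread("pics/w1.png")[95:305,270:370]
im=cv2.convertScaleAbs(cv2.resize(im,None,fx=2.8,fy=2.8,interpolation=cv2.INTER_CUBIC),alpha=2.2,beta=10)
cv2.imwrite("pics/w1c.png",im)
go(.535,-.15,.26,.124)
E
```

```text
shift [-1.337e+02 -3.078e+02 -1.000e-01] turn 1.1164 rows 8.0 8.9 ee [0.5084 0.1846 0.2601] tilt 0.0006
```

View pics/w1c.png

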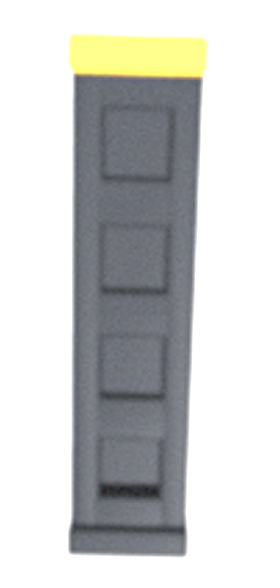

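The crop shows all four place rims clearly; they give sub-pixel centres. Next I go to the white rack.

```bash
python3 - <<'E'
from h import *
c=dict(np.load("t1.npz"))
uv=np.array([[318.8,145.8],[317.7,186.7],[317.2,225.2],[316.3,261.5]])
P=[(x,0,.058) for x in(-.063,-.021,.021,.063)]
r=least_squares(lambda p:(proj(c,place(p,P))-uv).ravel(),[.504,.18,-.34],x_scale=[.1,.1,1])
print(r.x.round(4),r.fun.round(1));np.save("trans.npy",r.x)
E
```

```text
[ 0.5012  0.1796 -0.3574] [-0.1 -0.5  0.2 -0.  -0.1  0.3  0.   0.4]
```

Converted, -290 mm / 500 = -0.58, -256 mm / 500 = -0.512, 0.96 rad / 3.1416 = 0.3056.

Request:
arm_command:
  targets:
    - [-0.03,-0.07,0,0.0382,1]
    - [-0.064,-0.148,0,0.0764,1]
    - [-0.096,-0.22,0,0.1146,1]
    - [-0.128,-0.292,0,0.1528,1]
    - [-0.16,-0.364,0,0.191,1]
    - [-0.192,-0.436,0,0.2292,1]
    - [-0.224,-0.512,0,0.2674,1]
    - [-0.252,-0.58,0,0.3056,1]

```text
time: 3.25
ee_pos: [0.5338, -0.1324, 0.2604]
tool_rot: [1.895, 2.505, 0.001]
contact_force: [0.5, -1.1, -0.6]
gripper_width: 0.087
finger_force: 0.0
```

```bash
python3 -c "
from h import *
go(.535,-.15,.26,.124)"
```

```text
shift [-17.2  -3.6   0.4] turn 0.1516 rows 0.4 1.2 ee [ 0.5338 -0.1324  0.2604] tilt 0.0009
```

Converted, -17 mm / 500 = -0.034, -8 mm / 500 = -0.016, 0.15 rad / 3.1416 = 0.0477.

Request:
arm_command:
  targets:
    - [-0.016,-0.004,0,0.0318,1]
    - [-0.034,-0.008,0,0.0477,1]
    - [-0.034,-0.008,0,0.0477,1]
    - [-0.034,-0.008,0,0.0477,1]
    - [-0.034,-0.008,0,0.0477,1]
    - [-0.034,-0.008,0,0.0477,1]
    - [-0.034,-0.008,0,0.0477,1]
    - [-0.034,-0.008,0,0.0477,1]

```text
time: 3.92
ee_pos: [0.5347, -0.1487, 0.2602]
tool_rot: [-2.072, -2.362, -0.0]
contact_force: [-0.2, -1.1, 0.7]
gripper_width: 0.0872
finger_force: 0.0
```

```bash
python3 - <<'E'
from h import *
c=eyes.get_calibration("wrist");im=eyes.camera("wrist");s=bot.read_state()
np.savez("c1.npz",**{k:np.array(c[k]) for k in c});cv2.imwrite("pics/w2.png",im)
print(s["time"],np.round(s["ee_pos"],4))
for q in("tab_","tube_"):
  for col in COL:
    f=find(q+col,"wrist")
    if f: print(q+col,round(f[0],2),cen(f[1]).round(1),np.round(f[2],0),ray(c,cen(f[1]),.055)[:2].round(4))
E
```

```text
3.9667 [ 0.5347 -0.1489  0.2602]
tab_lavender 0.59 [307.9 270.9] [301. 258. 317. 286.] [ 0.5256 -0.2206]
tab_green 0.64 [308.5 235.5] [303. 221. 317. 248.] [ 0.5214 -0.179 ]
tab_red 0.63 [308.8 197.5] [302. 188. 317. 212.] [ 0.5167 -0.1371]
tab_blue 0.73 [307.8 157.3] [301. 145. 314. 175.] [ 0.5107 -0.0957]
tube_lavender 0.76 [338.5 281.9] [330. 262. 354. 302.] [ 0.5621 -0.2295]
tube_green 0.82 [337.3 245. ] [328. 228. 347. 264.] [ 0.5544 -0.1858]
tube_red 0.65 [340.4 203.1] [332. 187. 354. 219.] [ 0.551  -0.1386]
tube_blue 0.64 [339.7 162.2] [331. 152. 350. 178.] [ 0.5441 -0.0963]
```

View pics/w2.png

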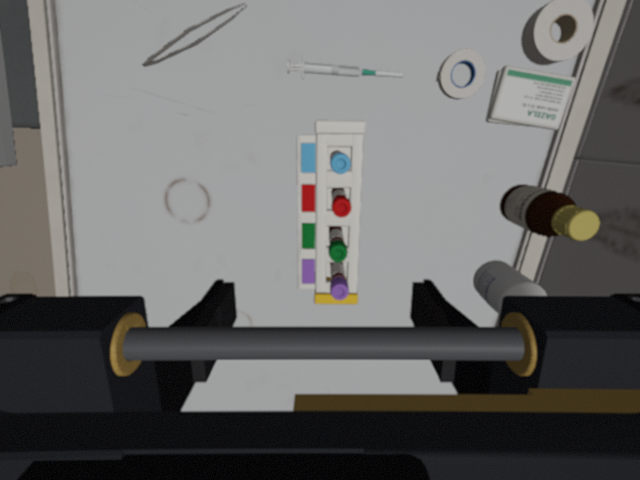

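The wrist view shows lavender at (340,289) beside the yellow end, then green (338,252), red (342,207) and blue (340,163). The tabs are at about x=308 px, and the bottles stand to the right.

```bash
cat >> h.py <<'E'
def caps(c,im,z=.112):
    "cap top centres: colour blobs right of tabs, ray at cap-top height"
E
python3 - <<'E'
from h import *
c=dict(np.load("c1.npz"))
uv=np.array([[307.9,270.9],[308.5,235.5],[308.5,197.5],[307.8,157.3]])
X=(-.063,-.021,.021,.063)
r=least_squares(lambda p:(proj(c,place(p,[(x,.032,.055) for x in X]))-uv).ravel(),[.55,-.155,1.695],x_scale=[.1,.1,1])
print(r.x.round(4),r.fun.round(1));np.save("coll.npy",r.x);t=np.load("trans.npy")
P=place(r.x,[(x,0,.112) for x in X]);print(P.round(4));print(proj(c,P).round(1).tolist())
print(place(t,[(x,0,0) for x in X]).round(4))
print([ray(c,q,.112)[:2].round(4).tolist() for q in((340,289),(338,252),(342,207),(340,163))])
im=cv2.imread("pics/w2.png")[110:310,280:380];cv2.imwrite("pics/w2c.png",cv2.convertScaleAbs(cv2.resize(im,None,fx=2.9,fy=2.9,interpolation=cv2.INTER_CUBIC),alpha=1.3))
E
```

```text
[ 0.5503 -0.1543  1.6903] [ 0.3  0.1 -0.3 -0.1 -0.3  0.1  0.3 -0.1]
[[ 0.5578 -0.2169  0.112 ]
 [ 0.5528 -0.1752  0.112 ]
 [ 0.5478 -0.1335  0.112 ]
 [ 0.5428 -0.0918  0.112 ]]
[[338.5, 292.6], [339.5, 252.0], [340.6, 208.6], [341.8, 161.7]]
[[0.4421 0.2016 0.    ]
 [0.4815 0.1869 0.    ]
 [0.5208 0.1722 0.    ]
 [0.5602 0.1575 0.    ]]
[[0.5587, -0.2129], [0.5514, -0.1753], [0.5488, -0.1319], [0.5414, -0.0931]]
```

View pics/w2c.png

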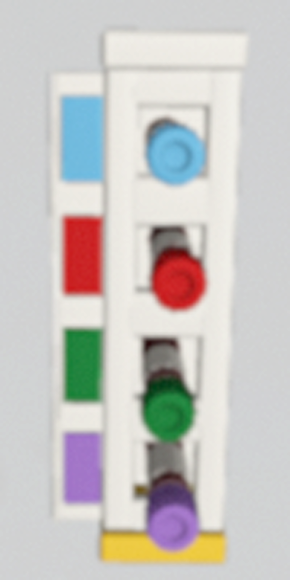

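```bash
python3 -c "
from h import *
go(.5418,-.0927,.087,.1195)"
```

```text
shift [ 55.4  14.5 173.2] turn 0.0094 rows 4.4 0.1 ee [ 0.5345 -0.1495  0.2602] tilt 0.0001
```

Converted, 173 mm / 500 = 0.346, 55.4 mm / 500 = 0.1108, 0.01 rad / 3.1416 = 0.0032.

Request:
arm_command:
  targets:
    - [0.056,0.014,0.02,0.0032,0.6]
    - [0.11,0.029,0.06,0.0032,0.5]
    - [0.1108,0.029,0.13,0.0032,0.5]
    - [0.1108,0.029,0.2,0.0032,0.5]
    - [0.1108,0.029,0.27,0.0032,0.5]
    - [0.1108,0.029,0.32,0.0032,0.5]
    - [0.1108,0.029,0.346,0.0032,0.5]
    - [0.1108,0.029,0.346,0.0032,0.5]
  force: 15

```text
time: 5.03
ee_pos: [0.5396, -0.0925, 0.0841]
tool_rot: [-2.083, -2.347, 0.006]
contact_force: [-0.1, 0.3, -0.3]
gripper_width: 0.0459
finger_force: 0.0
```

Request:
arm_command:
  targets:
    - [0,0,0,0,0.1]
    - [0,0,0,0,0.1]
    - [0,0,0,0,0.1]
    - [0,0,0,0,0.1]
    - [0,0,0,0,0.1]
    - [0,0,0,0,0.1]
    - [0,0,0,0,0.1]
    - [0,0,0,0,0.1]
  force: 15

```text
time: 5.7
ee_pos: [0.5424, -0.0928, 0.0879]
tool_rot: [2.085, 2.349, 0.002]
contact_force: [-0.1, 0.6, 6.1]
gripper_width: 0.0156
finger_force: 15.0
```

```bash
python3 - <<'E'
from h import *
cv2.imwrite("pics/w3.png",eyes.camera("wrist"));go(.5602,.1575,.089,-.3574+np.pi/2)
E
```

```text
shift [246.4  47.3  -1.1] turn -1.0945 rows 6.0 8.8 ee [ 0.5424 -0.0927  0.0879] tilt 0.0014
```

View pics/w3.png

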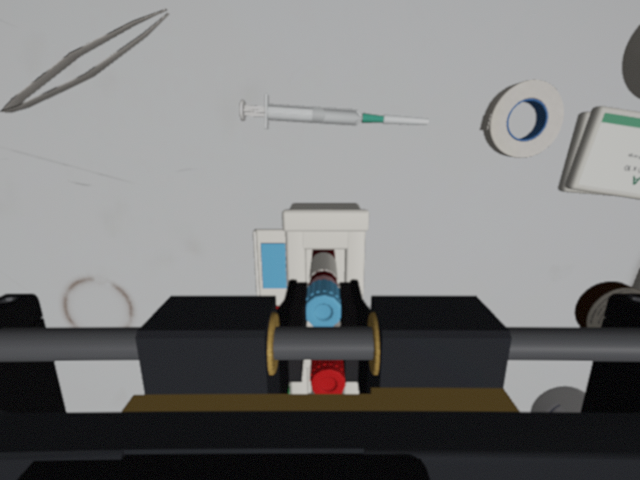

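The blue cap is held between the fingers at (323,310), and the red one stands clear behind it. Lifting.

Converted, -110 mm / 500 = -0.22, -105 mm / 500 = -0.21.

Request:
arm_command:
  targets:
    - [0,0,-0.016,0,0.1]
    - [0,0,-0.04,0,0.1]
    - [0,0,-0.072,0,0.1]
    - [0,0,-0.108,0,0.1]
    - [0,0,-0.148,0,0.1]
    - [0,0,-0.184,0,0.1]
    - [0,0,-0.21,0,0.1]
    - [0,0,-0.22,0,0.1]

```text
time: 6.42
ee_pos: [0.5427, -0.093, 0.2001]
tool_rot: [2.084, 2.348, 0.004]
contact_force: [0.8, 0.3, -0.5]
gripper_width: 0.0162
finger_force: 15.0
```

```bash
python3 - <<'E'
from h import *
im=eyes.camera("side");w=eyes.camera("wrist");cv2.imwrite("pics/s4.png",np.hstack([im[150:450,200:500],w[150:450,170:470]]));go(.5602,.1575,.2,-.3574+np.pi/2)
E
```

```text
shift [246.4  47.5  -1.4] turn -1.0944 rows 6.0 8.8 ee [ 0.5423 -0.0928  0.1984] tilt 0.002
```

View pics/s4.png

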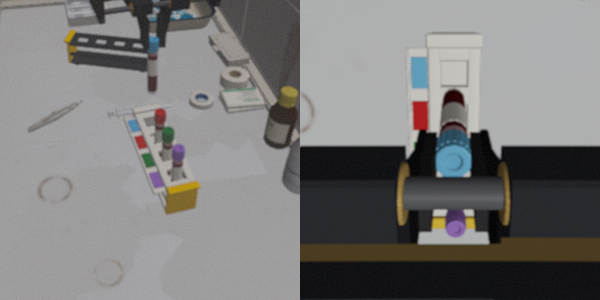

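The blue tube hangs upright and clear of the rack. I move it to place four and check alignment there before lowering.

Converted, 236 mm / 500 = 0.472, 216 mm / 500 = 0.432, -0.94 rad / 3.1416 = -0.2992.

Request:
arm_command:
  targets:
    - [0.04,0.008,0,-0.0318,0.1]
    - [0.1,0.02,0,-0.07,0.1]
    - [0.164,0.032,0,-0.1082,0.1]
    - [0.232,0.044,0,-0.1464,0.1]
    - [0.3,0.058,0,-0.1846,0.1]
    - [0.368,0.07,0,-0.2228,0.1]
    - [0.432,0.082,0,-0.261,0.1]
    - [0.472,0.09,0,-0.2992,0.1]

```text
time: 7.18
ee_pos: [0.5573, 0.1512, 0.1958]
tool_rot: [-0.78, -3.041, 0.0]
contact_force: [-0.5, 0.7, -0.3]
gripper_width: 0.016
finger_force: 15.0
```

Converted, 10 mm / 500 = 0.02, 9 mm / 500 = 0.018, -0.15 rad / 3.1416 = -0.0477.

Request:
arm_command:
  targets:
    - [0.006,0.018,0,-0.0318,0.1]
    - [0.008,0.02,0,-0.0477,0.1]
    - [0.008,0.02,0,-0.0477,0.1]
    - [0.008,0.02,0,-0.0477,0.1]
    - [0.008,0.02,0,-0.0477,0.1]
    - [0.008,0.02,0,-0.0477,0.1]
    - [0.008,0.02,0,-0.0477,0.1]
    - [0.008,0.02,0,-0.0477,0.1]

```text
time: 7.85
ee_pos: [0.5599, 0.1573, 0.1972]
tool_rot: [-0.567, -3.09, -0.0]
contact_force: [-1.1, -0.2, 0.3]
gripper_width: 0.016
finger_force: 15.0
```

```bash
python3 - <<'E'
from h import *
go(.5602,.1575,.088,-.3574+np.pi/2)
im=eyes.camera("side");w=eyes.camera("wrist");cv2.imwrite("pics/s5.png",np.hstack([cv2.resize(im[80:280,230:430],(400,400)),cv2.resize(w[150:400,195:445],(400,400))]))
E
```

```text
shift [ -0.2   0.3 109.2] turn -0.0056 rows 2.6 0.0 ee [0.5599 0.1573 0.1972] tilt 0.0
```

View pics/s5.png

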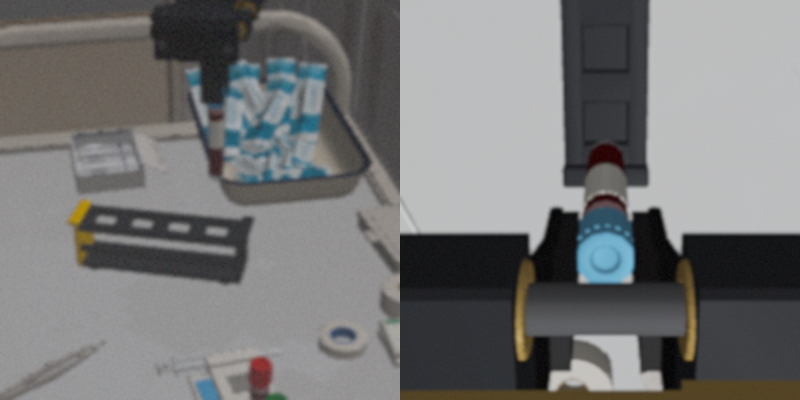

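```bash
python3 - <<'E'
from h import *
for n,f in(("side",lambda q:(q-[230,80])*2),("wrist",lambda q:(q-[195,150])*1.6)):
    print(n,f(proj(eyes.get_calibration(n),[(.5599,.1573,z) for z in(.22,.12,.058,.01)])).round(0).tolist())
E
```

```text
side [[213.0, 85.0], [213.0, 175.0], [213.0, 226.0], [213.0, 262.0]]
wrist [[206.0, 258.0], [206.0, 155.0], [205.0, 122.0], [205.0, 104.0]]
```

The blue foot and place four project as predicted: place four is at about (206,120) in the crop, expected (205,122). Lowering.

Converted, 108.5 mm / 500 = 0.217, 108 mm / 500 = 0.216.

Request:
arm_command:
  targets:
    - [0,0,0.04,0,0.1]
    - [0,0,0.09,0,0.1]
    - [0,0,0.13,0,0.1]
    - [0,0,0.16,0,0.1]
    - [0,0,0.184,0,0.1]
    - [0,0,0.204,0,0.1]
    - [0,0,0.216,0,0.1]
    - [0,0,0.217,0,0.1]

```text
time: 8.62
ee_pos: [0.5598, 0.1576, 0.0881]
tool_rot: [-0.565, -3.09, 0.001]
contact_force: [0.1, -0.4, 0.2]
gripper_width: 0.0158
finger_force: 15.0
```

Converted, 0.5 mm / 500 = 0.001.

Request:
arm_command:
  targets:
    - [0,0,0,0,0.1]
    - [0,0,0,0,0.1]
    - [0,0,0.001,0,0.4]
    - [0,0,0.001,0,0.5]
    - [0,0,0.001,0,0.5]
    - [0,0,0.001,0,0.5]
    - [0,0,0.001,0,0.5]
    - [0,0,0.001,0,0.5]

```text
time: 9.28
ee_pos: [0.5599, 0.1577, 0.0882]
tool_rot: [0.565, 3.09, 0.0]
contact_force: [-0.7, 0.2, -0.0]
gripper_width: 0.0416
finger_force: 0.0
```

Converted, -115 mm / 500 = -0.23, -110 mm / 500 = -0.22.

Request:
arm_command:
  targets:
    - [0,0,-0.03,0,0.5]
    - [0,0,-0.09,0,0.5]
    - [0,0,-0.16,0,0.5]
    - [0,0,-0.22,0,0.5]
    - [0,0,-0.23,0,0.5]
    - [0,0,-0.23,0,0.5]
    - [0,0,-0.23,0,0.5]
    - [0,0,-0.23,0,0.5]

```text
time: 9.95
ee_pos: [0.5591, 0.1575, 0.2016]
tool_rot: [-0.565, -3.088, 0.002]
contact_force: [-0.4, 0.5, -0.2]
gripper_width: 0.0436
finger_force: 0.0
```

```bash
python3 - <<'E'
from h import *
go(.5487,-.1315,.2,.1195)
im=eyes.camera("side");w=eyes.camera("wrist");cv2.imwrite("pics/s6.png",np.hstack([cv2.resize(im[80:280,230:430],(400,400)),cv2.resize(w[150:400,195:445],(400,400))]))
E
```

```text
shift [ -92.6 -274.     1.9] turn 1.0896 rows 6.9 8.7 ee [0.5591 0.1575 0.2016] tilt 0.0023
```

View pics/s6.png

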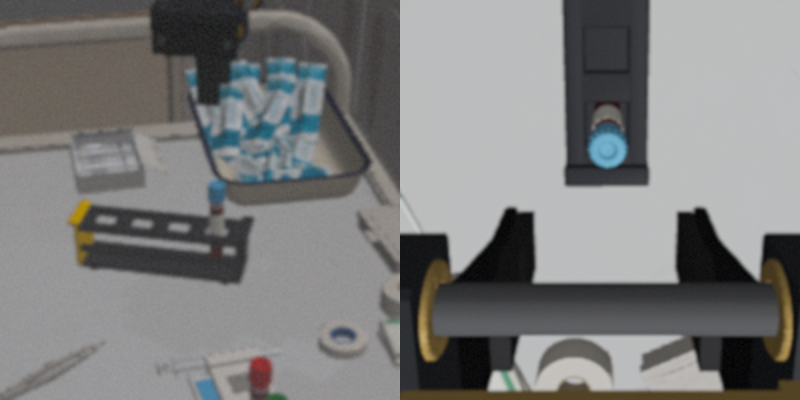

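Blue stands in place four, upright and released. Next is red.

Converted, -270 mm / 500 = -0.54, -245 mm / 500 = -0.49, 0.96 rad / 3.1416 = 0.3056.

Request:
arm_command:
  targets:
    - [-0.016,-0.048,0,0.0382,0.5]
    - [-0.04,-0.12,0,0.0764,0.5]
    - [-0.064,-0.192,0,0.1146,0.5]
    - [-0.09,-0.264,0,0.1528,0.5]
    - [-0.116,-0.34,0,0.191,0.5]
    - [-0.14,-0.416,0,0.2292,0.5]
    - [-0.166,-0.49,0,0.2674,0.5]
    - [-0.184,-0.54,0,0.3056,0.5]

```text
time: 10.72
ee_pos: [0.549, -0.1317, 0.2026]
tool_rot: [-1.94, -2.471, 0.002]
contact_force: [0.4, -0.5, -0.4]
gripper_width: 0.0432
finger_force: 0.0
```

```bash
python3 -c "
from h import *
go(.5487,-.1315,.087,.1195)"
```

```text
shift [ 4.000e-01 -1.000e-01  1.156e+02] turn 0.1202 rows 2.8 1.0 ee [ 0.549  -0.1317  0.2026] tilt 0.0014
```

Converted, 60 mm / 500 = 0.12, 55 mm / 500 = 0.11, 0.12 rad / 3.1416 = 0.0382.

Request:
arm_command:
  targets:
    - [-0.002,-0.002,0.01,0.0318,0.5]
    - [-0.002,-0.002,0.04,0.0382,0.5]
    - [-0.002,-0.002,0.08,0.0382,0.5]
    - [-0.002,-0.002,0.11,0.0382,0.5]
    - [-0.002,-0.002,0.12,0.0382,0.5]
    - [-0.002,-0.002,0.12,0.0382,0.5]
    - [-0.002,-0.002,0.12,0.0382,0.5]
    - [-0.002,-0.002,0.12,0.0382,0.5]

```text
time: 11.38
ee_pos: [0.5501, -0.1288, 0.144]
tool_rot: [2.073, 2.359, 0.001]
contact_force: [-0.7, -0.3, 1.4]
gripper_width: 0.0437
finger_force: 0.0
```

```bash
python3 -c "
from h import *
go(.5487,-.1315,.087,.1195)"
```

```text
shift [-2.5 -1.8 57. ] turn 0.0095 rows 1.4 0.1 ee [ 0.5501 -0.1288  0.144 ] tilt 0.001
```

Converted, 57 mm / 500 = 0.114, -2.5 mm / 500 = -0.005, 0.01 rad / 3.1416 = 0.0032.

Request:
arm_command:
  targets:
    - [-0.005,-0.004,0.03,0.0032,0.5]
    - [-0.005,-0.004,0.07,0.0032,0.5]
    - [-0.005,-0.004,0.1,0.0032,0.5]
    - [-0.005,-0.004,0.114,0.0032,0.5]
    - [-0.005,-0.004,0.114,0.0032,0.3]
    - [-0.005,-0.004,0.114,0.0032,0.1]
    - [-0.005,-0.004,0.114,0.0032,0.1]
    - [-0.005,-0.004,0.114,0.0032,0.1]

```text
time: 12.05
ee_pos: [0.5488, -0.1315, 0.0873]
tool_rot: [2.085, 2.349, 0.002]
contact_force: [-0.6, 0.5, -0.6]
gripper_width: 0.0246
finger_force: 0.0
```

Request:
arm_command:
  targets:
    - [0,0,0,0,0.1]
    - [0,0,0,0,0.1]
    - [0,0,0,0,0.1]
    - [0,0,0,0,0.1]
    - [0,0,0,0,0.1]
    - [0,0,0,0,0.1]
    - [0,0,0,0,0.1]
    - [0,0,0,0,0.1]

```text
time: 12.72
ee_pos: [0.5486, -0.1315, 0.0869]
tool_rot: [2.085, 2.349, 0.001]
contact_force: [-0.1, 0.3, 6.2]
gripper_width: 0.0159
finger_force: 15.0
```

Converted, -120 mm / 500 = -0.24, -110 mm / 500 = -0.22.

Request:
arm_command:
  targets:
    - [0,0,-0.016,0,0.1]
    - [0,0,-0.04,0,0.1]
    - [0,0,-0.072,0,0.1]
    - [0,0,-0.108,0,0.1]
    - [0,0,-0.148,0,0.1]
    - [0,0,-0.184,0,0.1]
    - [0,0,-0.22,0,0.1]
    - [0,0,-0.24,0,0.1]

```text
time: 13.38
ee_pos: [0.5486, -0.1318, 0.2091]
tool_rot: [2.085, 2.348, 0.003]
contact_force: [0.3, 0.1, -0.1]
gripper_width: 0.0162
finger_force: 15.0
```

```bash
python3 -c "
from h import *
go(.5208,.1722,.2,-.3574+np.pi/2)"
```

```text
shift [305.1   8.4   9. ] turn -1.0948 rows 7.3 8.8 ee [ 0.5486 -0.1318  0.2091] tilt 0.0026
```

Converted, 296 mm / 500 = 0.592, 264 mm / 500 = 0.528, -0.94 rad / 3.1416 = -0.2992.

Request:
arm_command:
  targets:
    - [0.06,0.002,0,-0.0318,0.1]
    - [0.136,0.004,0,-0.07,0.1]
    - [0.216,0.006,0,-0.1082,0.1]
    - [0.296,0.008,0,-0.1464,0.1]
    - [0.376,0.01,0,-0.1846,0.1]
    - [0.452,0.012,0,-0.2228,0.1]
    - [0.528,0.014,0,-0.261,0.1]
    - [0.592,0.016,0,-0.2992,0.1]

```text
time: 14.05
ee_pos: [0.5198, 0.1664, 0.2065]
tool_rot: [-0.784, -3.042, -0.001]
contact_force: [0.9, 0.7, -0.5]
gripper_width: 0.0161
finger_force: 15.0
```

Converted, 7 mm / 500 = 0.014, 4 mm / 500 = 0.008, -0.15 rad / 3.1416 = -0.0477.

Request:
arm_command:
  targets:
    - [0.008,0.014,0,-0.0318,0.1]
    - [0.008,0.014,0,-0.0477,0.1]
    - [0.008,0.014,0,-0.0477,0.1]
    - [0.008,0.014,0,-0.0477,0.1]
    - [0.008,0.014,0,-0.0477,0.1]
    - [0.008,0.014,0,-0.0477,0.1]
    - [0.008,0.014,0,-0.0477,0.1]
    - [0.008,0.014,0,-0.0477,0.1]

```text
time: 14.72
ee_pos: [0.5208, 0.1712, 0.2062]
tool_rot: [0.567, 3.09, 0.0]
contact_force: [0.1, -0.4, -0.3]
gripper_width: 0.0157
finger_force: 15.0
```

```bash
python3 - <<'E'
from h import *
go(.5208,.1722,.0875,-.3574+np.pi/2)
im=eyes.camera("side");w=eyes.camera("wrist");cv2.imwrite("pics/s7.png",np.hstack([cv2.resize(im[80:280,230:430],(400,400)),cv2.resize(w[150:400,195:445],(400,400))]))
E
```

```text
shift [  0.3   1.  118.7] turn -0.0057 rows 2.8 0.0 ee [0.5208 0.1712 0.2062] tilt 0.0
```

View pics/s7.png

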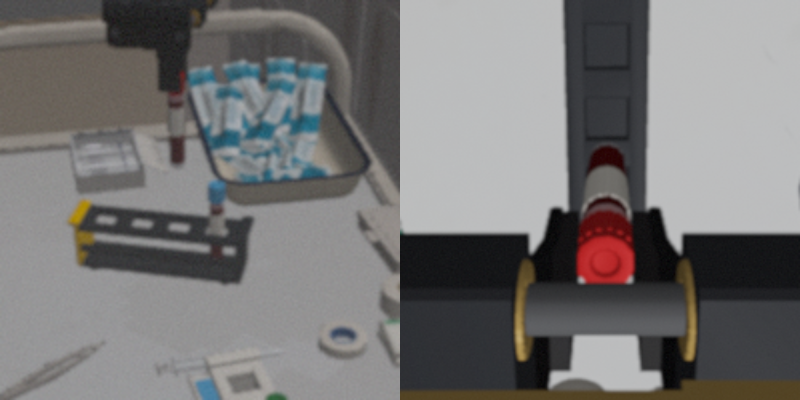

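Red hangs upright over place three at (606,115) in the crop; blue still stands well. Lowering.

Converted, 118.5 mm / 500 = 0.237, 117 mm / 500 = 0.234.

Request:
arm_command:
  targets:
    - [0,0.002,0.04,0,0.1]
    - [0,0.002,0.09,0,0.1]
    - [0,0.002,0.14,0,0.1]
    - [0,0.002,0.176,0,0.1]
    - [0,0.002,0.202,0,0.1]
    - [0,0.002,0.222,0,0.1]
    - [0,0.002,0.234,0,0.1]
    - [0,0.002,0.237,0,0.1]

```text
time: 15.48
ee_pos: [0.5208, 0.1723, 0.0869]
tool_rot: [-0.565, -3.09, 0.001]
contact_force: [0.0, -0.7, 0.7]
gripper_width: 0.016
finger_force: 15.0
```

Converted, 0.5 mm / 500 = 0.001.

Request:
arm_command:
  targets:
    - [0,0,0,0,0.1]
    - [0,0,0,0,0.1]
    - [0,0,0.001,0,0.4]
    - [0,0,0.001,0,0.5]
    - [0,0,0.001,0,0.5]
    - [0,0,0.001,0,0.5]
    - [0,0,0.001,0,0.5]
    - [0,0,0.001,0,0.5]

```text
time: 16.15
ee_pos: [0.5211, 0.1725, 0.0872]
tool_rot: [0.565, 3.09, 0.0]
contact_force: [0.4, -0.1, 0.5]
gripper_width: 0.0423
finger_force: 0.0
```

Converted, -115 mm / 500 = -0.23, -110 mm / 500 = -0.22.

Request:
arm_command:
  targets:
    - [0,0,-0.03,0,0.5]
    - [0,0,-0.09,0,0.5]
    - [0,0,-0.16,0,0.5]
    - [0,0,-0.22,0,0.5]
    - [0,0,-0.23,0,0.5]
    - [0,0,-0.23,0,0.5]
    - [0,0,-0.23,0,0.5]
    - [0,0,-0.23,0,0.5]

```text
time: 16.82
ee_pos: [0.5203, 0.1723, 0.2006]
tool_rot: [-0.565, -3.089, 0.002]
contact_force: [-0.7, -0.5, -0.2]
gripper_width: 0.0435
finger_force: 0.0
```

```bash
python3 - <<'E'
from h import *
go(.551,-.1747,.2,.1195)
eyes.camera("side");c=eyes.get_calibration("side")
f=find("tube_red","side");print(f[0],f[2]);print(proj(c,[(.5208,.1722,.112)]))
E
```

```text
shift [-151.5 -313.6    0.9] turn 1.0896 rows 8.4 8.7 ee [0.5203 0.1723 0.2006] tilt 0.0023
0.65 [315.4, 169.9, 325.8, 207.3]
[[317.22520422 169.19037628]]
```

Red is down: its top is at pixel row 170 against 169 expected. Next is green.

Converted, -288 mm / 500 = -0.576, -251 mm / 500 = -0.502, 0.96 rad / 3.1416 = 0.3056.

Request:
arm_command:
  targets:
    - [-0.028,-0.056,0,0.0382,0.5]
    - [-0.062,-0.132,0,0.0764,0.5]
    - [-0.098,-0.206,0,0.1146,0.5]
    - [-0.134,-0.28,0,0.1528,0.5]
    - [-0.17,-0.354,0,0.191,0.5]
    - [-0.206,-0.428,0,0.2292,0.5]
    - [-0.242,-0.502,0,0.2674,0.5]
    - [-0.278,-0.576,0,0.3056,0.5]

```text
time: 17.58
ee_pos: [0.5485, -0.148, 0.2015]
tool_rot: [-1.935, -2.474, 0.001]
contact_force: [0.9, 0.7, -0.5]
gripper_width: 0.0435
finger_force: 0.0
```

Converted, 60 mm / 500 = 0.12, 40 mm / 500 = 0.08, 0.13 rad / 3.1416 = 0.0414.

Request:
arm_command:
  targets:
    - [-0.04,-0.01,0,0.0318,0.5]
    - [-0.054,-0.01,0,0.0414,0.5]
    - [-0.054,-0.01,0.03,0.0414,0.5]
    - [-0.054,-0.01,0.08,0.0414,0.5]
    - [-0.054,-0.01,0.12,0.0414,0.5]
    - [-0.054,-0.01,0.12,0.0414,0.5]
    - [-0.054,-0.01,0.12,0.0414,0.5]
    - [-0.054,-0.01,0.12,0.0414,0.5]

```text
time: 18.25
ee_pos: [0.5514, -0.1732, 0.1429]
tool_rot: [2.084, 2.35, 0.0]
contact_force: [0.2, -0.1, 0.2]
gripper_width: 0.0438
finger_force: 0.0
```

```bash
python3 -c "
from h import *
go(.551,-.1747,.087,.1195)"
```

```text
shift [-1.4 -0.6 55.9] turn 0.0004 rows 1.3 0.0 ee [ 0.5514 -0.1732  0.1429] tilt 0.0004
```

Converted, 56 mm / 500 = 0.112, 50 mm / 500 = 0.1.

Request:
arm_command:
  targets:
    - [-0.003,-0.001,0.03,0,0.5]
    - [-0.003,-0.001,0.07,0,0.5]
    - [-0.003,-0.001,0.1,0,0.5]
    - [-0.003,-0.001,0.112,0,0.5]
    - [-0.003,-0.001,0.112,0,0.3]
    - [-0.003,-0.001,0.112,0,0.1]
    - [-0.003,-0.001,0.112,0,0.1]
    - [-0.003,-0.001,0.112,0,0.1]

```text
time: 18.92
ee_pos: [0.5514, -0.1752, 0.0874]
tool_rot: [2.084, 2.349, 0.002]
contact_force: [0.1, -0.5, -1.1]
gripper_width: 0.0243
finger_force: 0.0
```

Request:
arm_command:
  targets:
    - [0,0,0,0,0.1]
    - [0,0,0,0,0.1]
    - [0,0,0,0,0.1]
    - [0,0,0,0,0.1]
    - [0,0,0,0,0.1]
    - [0,0,0,0,0.1]
    - [0,0,0,0,0.1]
    - [0,0,0,0,0.1]

```text
time: 19.58
ee_pos: [0.5512, -0.1752, 0.0868]
tool_rot: [2.085, 2.349, 0.001]
contact_force: [0.3, 0.1, 5.7]
gripper_width: 0.0159
finger_force: 15.0
```

Converted, -120 mm / 500 = -0.24, -110 mm / 500 = -0.22.

Request:
arm_command:
  targets:
    - [0,0,-0.016,0,0.1]
    - [0,0,-0.04,0,0.1]
    - [0,0,-0.072,0,0.1]
    - [0,0,-0.108,0,0.1]
    - [0,0,-0.148,0,0.1]
    - [0,0,-0.184,0,0.1]
    - [0,0,-0.22,0,0.1]
    - [0,0,-0.24,0,0.1]

```text
time: 20.25
ee_pos: [0.5511, -0.1755, 0.2091]
tool_rot: [2.085, 2.348, 0.002]
contact_force: [0.8, -0.9, 0.8]
gripper_width: 0.0158
finger_force: 15.0
```

```bash
python3 -c "
from h import *
go(.4815,.1869,.2,-.3574+np.pi/2)"
```

```text
shift [368.1 -26.3   8.8] turn -1.0949 rows 8.9 8.8 ee [ 0.5511 -0.1755  0.2091] tilt 0.0025
```

Converted, 300 mm / 500 = 0.6, 261 mm / 500 = 0.522, -0.94 rad / 3.1416 = -0.2992.

Request:
arm_command:
  targets:
    - [0.06,-0.004,0,-0.0318,0.1]
    - [0.132,-0.01,0,-0.07,0.1]
    - [0.21,-0.016,0,-0.1082,0.1]
    - [0.288,-0.02,0,-0.1464,0.1]
    - [0.366,-0.026,0,-0.1846,0.1]
    - [0.444,-0.032,0,-0.2228,0.1]
    - [0.522,-0.038,0,-0.261,0.1]
    - [0.6,-0.042,0,-0.2992,0.1]

```text
time: 20.92
ee_pos: [0.4933, 0.1219, 0.2067]
tool_rot: [0.787, 3.041, 0.001]
contact_force: [1.2, 0.5, -0.4]
gripper_width: 0.0161
finger_force: 15.0
```

Converted, 52 mm / 500 = 0.104, 46 mm / 500 = 0.092, -0.16 rad / 3.1416 = -0.0509.

Request:
arm_command:
  targets:
    - [0.048,0.056,0,-0.0318,0.1]
    - [0.08,0.092,0,-0.0509,0.1]
    - [0.088,0.104,0,-0.0509,0.1]
    - [0.088,0.104,0,-0.0509,0.1]
    - [0.088,0.104,0,-0.0509,0.1]
    - [0.088,0.104,0,-0.0509,0.1]
    - [0.088,0.104,0,-0.0509,0.1]
    - [0.088,0.104,0,-0.0509,0.1]

```text
time: 21.58
ee_pos: [0.4817, 0.1858, 0.2062]
tool_rot: [0.554, 3.092, -0.0]
contact_force: [0.6, 0.4, 0.1]
gripper_width: 0.0162
finger_force: 15.0
```

```bash
python3 - <<'E'
from h import *
go(.4815,.1869,.0875,-.3574+np.pi/2)
im=eyes.camera("side");w=eyes.camera("wrist");cv2.imwrite("pics/s8.png",np.hstack([cv2.resize(im[80:280,230:430],(400,400)),cv2.resize(w[150:400,195:445],(400,400))]))
E
```

```text
shift [  0.6   1.  118.7] turn 0.0027 rows 2.8 0.0 ee [0.4817 0.1858 0.2062] tilt 0.0002
```

View pics/s8.png

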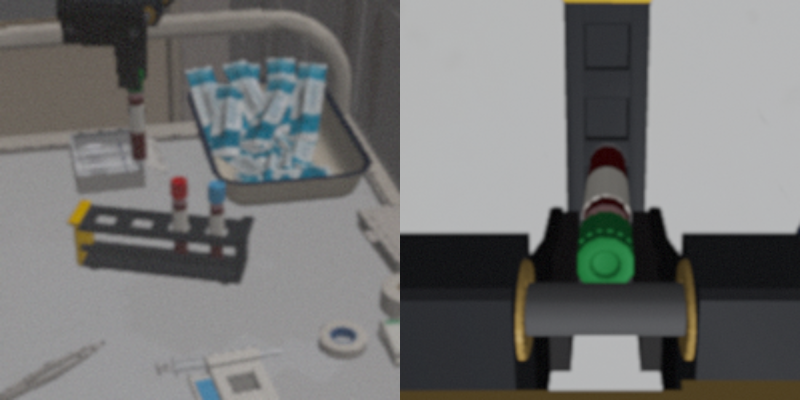

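Red and blue stand in places three and four. Green is upright over place two.

Request:
arm_command:
  targets:
    - [0.001,0.002,0.04,0,0.1]
    - [0.001,0.002,0.09,0,0.1]
    - [0.001,0.002,0.14,0,0.1]
    - [0.001,0.002,0.176,0,0.1]
    - [0.001,0.002,0.202,0,0.1]
    - [0.001,0.002,0.222,0,0.1]
    - [0.001,0.002,0.234,0,0.1]
    - [0.001,0.002,0.237,0,0.1]

```text
time: 22.35
ee_pos: [0.4809, 0.188, 0.087]
tool_rot: [-0.55, -3.092, 0.001]
contact_force: [-0.3, -0.4, -0.2]
gripper_width: 0.0163
finger_force: 15.0
```

Converted, 0.5 mm / 500 = 0.001.

Request:
arm_command:
  targets:
    - [0,0,0,0,0.1]
    - [0,0,0,0,0.1]
    - [0,0,0.001,0,0.4]
    - [0,0,0.001,0,0.5]
    - [0,0,0.001,0,0.5]
    - [0,0,0.001,0,0.5]
    - [0,0,0.001,0,0.5]
    - [0,0,0.001,0,0.5]

```text
time: 23.02
ee_pos: [0.4812, 0.1884, 0.0873]
tool_rot: [0.55, 3.093, 0.0]
contact_force: [0.3, -0.3, 0.4]
gripper_width: 0.0418
finger_force: 0.0
```

Converted, -115 mm / 500 = -0.23, -110 mm / 500 = -0.22.

Request:
arm_command:
  targets:
    - [0,0,-0.03,0,0.5]
    - [0,0,-0.09,0,0.5]
    - [0,0,-0.16,0,0.5]
    - [0,0,-0.22,0,0.5]
    - [0,0,-0.23,0,0.5]
    - [0,0,-0.23,0,0.5]
    - [0,0,-0.23,0,0.5]
    - [0,0,-0.23,0,0.5]

```text
time: 23.68
ee_pos: [0.4804, 0.1881, 0.2007]
tool_rot: [-0.549, -3.091, 0.002]
contact_force: [0.1, 0.4, -0.2]
gripper_width: 0.0438
finger_force: 0.0
```

```bash
python3 - <<'E'
from h import *
go(.5586,-.2142,.2,.1195)
eyes.camera("side");c=eyes.get_calibration("side")
f=find("tube_green","side");print(f[0],f[2]);print(proj(c,[(.4815,.1869,.112)]))
E
```

```text
shift [-212.  -350.7    1. ] turn 1.0996 rows 9.8 8.8 ee [0.4804 0.1881 0.2007] tilt 0.0023
0.63 [296.6, 168.8, 306.7, 207.9]
[[298.088437   167.42319574]]
```

Converted, -277 mm / 500 = -0.554, -167 mm / 500 = -0.334, 0.96 rad / 3.1416 = 0.3056.

Request:
arm_command:
  targets:
    - [-0.032,-0.052,0,0.0382,0.5]
    - [-0.072,-0.12,0,0.0764,0.5]
    - [-0.114,-0.19,0,0.1146,0.5]
    - [-0.156,-0.26,0,0.1528,0.5]
    - [-0.2,-0.33,0,0.191,0.5]
    - [-0.244,-0.404,0,0.2292,0.5]
    - [-0.29,-0.48,0,0.2674,0.5]
    - [-0.334,-0.554,0,0.3056,0.5]

```text
time: 24.45
ee_pos: [0.541, -0.1257, 0.2015]
tool_rot: [-1.923, -2.484, 0.001]
contact_force: [0.8, 0.2, -0.1]
gripper_width: 0.0436
finger_force: 0.0
```

Converted, -86 mm / 500 = -0.172, -68 mm / 500 = -0.136, 0.14 rad / 3.1416 = 0.0446.

Request:
arm_command:
  targets:
    - [-0.07,-0.006,0,0.0318,0.5]
    - [-0.136,-0.01,0,0.0446,0.5]
    - [-0.172,-0.012,0.02,0.0446,0.5]
    - [-0.172,-0.012,0.07,0.0446,0.5]
    - [-0.172,-0.012,0.12,0.0446,0.5]
    - [-0.172,-0.012,0.12,0.0446,0.5]
    - [-0.172,-0.012,0.12,0.0446,0.5]
    - [-0.172,-0.012,0.12,0.0446,0.5]

```text
time: 25.12
ee_pos: [0.5579, -0.2085, 0.143]
tool_rot: [2.085, 2.35, -0.0]
contact_force: [-0.3, -0.1, 0.5]
gripper_width: 0.0438
finger_force: 0.0
```

```bash
python3 -c "
from h import *
go(.5586,-.2142,.087,.1195)"
```

```text
shift [-5.7 -0.  56. ] turn -0.0002 rows 1.3 0.0 ee [ 0.5579 -0.2085  0.143 ] tilt 0.0004
```

Converted, 56 mm / 500 = 0.112, 50 mm / 500 = 0.1.

Request:
arm_command:
  targets:
    - [-0.011,0,0.02,0,0.5]
    - [-0.011,0,0.064,0,0.5]
    - [-0.011,0,0.1,0,0.5]
    - [-0.011,0,0.112,0,0.5]
    - [-0.011,0,0.112,0,0.3]
    - [-0.011,0,0.112,0,0.1]
    - [-0.011,0,0.112,0,0.1]
    - [-0.011,0,0.112,0,0.1]

```text
time: 25.78
ee_pos: [0.5591, -0.2142, 0.0874]
tool_rot: [2.084, 2.348, 0.002]
contact_force: [0.1, -0.6, -0.3]
gripper_width: 0.0246
finger_force: 0.0
```

Request:
arm_command:
  targets:
    - [0,0,0,0,0.1]
    - [0,0,0,0,0.1]
    - [0,0,0,0,0.1]
    - [0,0,0,0,0.1]
    - [0,0,0,0,0.1]
    - [0,0,0,0,0.1]
    - [0,0,0,0,0.1]
    - [0,0,0,0,0.1]

```text
time: 26.45
ee_pos: [0.559, -0.2142, 0.0869]
tool_rot: [2.085, 2.349, 0.001]
contact_force: [0.0, 0.0, 5.9]
gripper_width: 0.0157
finger_force: 15.0
```

Converted, -120 mm / 500 = -0.24, -110 mm / 500 = -0.22.

Request:
arm_command:
  targets:
    - [0,0,-0.016,0,0.1]
    - [0,0,-0.04,0,0.1]
    - [0,0,-0.072,0,0.1]
    - [0,0,-0.108,0,0.1]
    - [0,0,-0.148,0,0.1]
    - [0,0,-0.184,0,0.1]
    - [0,0,-0.22,0,0.1]
    - [0,0,-0.24,0,0.1]

```text
time: 27.12
ee_pos: [0.5588, -0.2144, 0.2091]
tool_rot: [2.084, 2.348, 0.002]
contact_force: [0.2, -0.1, 0.6]
gripper_width: 0.0161
finger_force: 15.0
```

```bash
python3 -c "
from h import *
go(.4421,.2016,.2,-.3574+np.pi/2)"
```

```text
shift [426.9 -66.7   8.7] turn -1.0948 rows 10.4 8.8 ee [ 0.5588 -0.2144  0.2091] tilt 0.0025
```

Converted, 302 mm / 500 = 0.604, 261 mm / 500 = 0.522, -0.94 rad / 3.1416 = -0.2992.

Request:
arm_command:
  targets:
    - [0.06,-0.01,0,-0.0318,0.1]
    - [0.132,-0.02,0,-0.07,0.1]
    - [0.21,-0.032,0,-0.1082,0.1]
    - [0.288,-0.044,0,-0.1464,0.1]
    - [0.366,-0.056,0,-0.1846,0.1]
    - [0.444,-0.07,0,-0.2228,0.1]
    - [0.522,-0.082,0,-0.261,0.1]
    - [0.604,-0.094,0,-0.2992,0.1]

```text
time: 27.78
ee_pos: [0.4749, 0.0815, 0.2067]
tool_rot: [0.787, 3.041, 0.001]
contact_force: [-0.3, 0.8, -1.2]
gripper_width: 0.016
finger_force: 15.0
```

Converted, 90 mm / 500 = 0.18, 89 mm / 500 = 0.178, -0.155 rad / 3.1416 = -0.0493.

Request:
arm_command:
  targets:
    - [0.052,0.052,0,-0.0318,0.1]
    - [0.104,0.104,0,-0.0493,0.1]
    - [0.152,0.15,0,-0.0493,0.1]
    - [0.18,0.178,0,-0.0493,0.1]
    - [0.18,0.178,0,-0.0493,0.1]
    - [0.18,0.178,0,-0.0493,0.1]
    - [0.18,0.178,0,-0.0493,0.1]
    - [0.18,0.178,0,-0.0493,0.1]

```text
time: 28.45
ee_pos: [0.4414, 0.2007, 0.2063]
tool_rot: [0.561, 3.091, -0.0]
contact_force: [-0.6, -0.3, -0.8]
gripper_width: 0.0157
finger_force: 15.0
```

```bash
python3 - <<'E'
from h import *
go(.4421,.2016,.0875,-.3574+np.pi/2)
im=eyes.camera("side");w=eyes.camera("wrist");cv2.imwrite("pics/s9.png",np.hstack([cv2.resize(im[80:280,230:430],(400,400)),cv2.resize(w[150:400,195:445],(400,400))]))
E
```

```text
shift [ -0.3   1.1 118.8] turn -0.0015 rows 2.8 0.0 ee [0.4414 0.2007 0.2063] tilt 0.0003
```

View pics/s9.png

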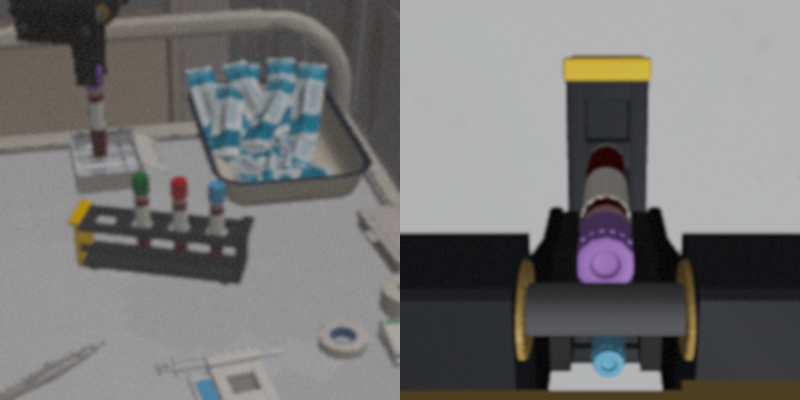

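Three tubes stand in order, and lavender hangs upright over place one beside the yellow end. Lowering.

Converted, 118.5 mm / 500 = 0.237, 117 mm / 500 = 0.234.

Request:
arm_command:
  targets:
    - [0,0.002,0.04,0,0.1]
    - [0,0.002,0.09,0,0.1]
    - [0,0.002,0.14,0,0.1]
    - [0,0.002,0.176,0,0.1]
    - [0,0.002,0.202,0,0.1]
    - [0,0.002,0.222,0,0.1]
    - [0,0.002,0.234,0,0.1]
    - [0,0.002,0.237,0,0.1]

```text
time: 29.22
ee_pos: [0.4411, 0.2024, 0.087]
tool_rot: [-0.558, -3.091, 0.001]
contact_force: [-0.2, -0.1, 0.3]
gripper_width: 0.0158
finger_force: 15.0
```

Converted, 0.5 mm / 500 = 0.001.

Request:
arm_command:
  targets:
    - [0,0,0,0,0.1]
    - [0,0,0,0,0.1]
    - [0,0,0.001,0,0.4]
    - [0,0,0.001,0,0.5]
    - [0,0,0.001,0,0.5]
    - [0,0,0.001,0,0.5]
    - [0,0,0.001,0,0.5]
    - [0,0,0.001,0,0.5]

```text
time: 29.88
ee_pos: [0.4413, 0.203, 0.0872]
tool_rot: [0.557, 3.092, 0.0]
contact_force: [-1.0, 0.0, -0.0]
gripper_width: 0.0419
finger_force: 0.0
```

Converted, -115 mm / 500 = -0.23, -110 mm / 500 = -0.22.

Request:
arm_command:
  targets:
    - [0,0,-0.03,0,0.5]
    - [0,0,-0.09,0,0.5]
    - [0,0,-0.16,0,0.5]
    - [0,0,-0.22,0,0.5]
    - [0,0,-0.23,0,0.5]
    - [0,0,-0.23,0,0.5]
    - [0,0,-0.23,0,0.5]
    - [0,0,-0.23,0,0.5]

```text
time: 30.55
ee_pos: [0.4405, 0.2026, 0.2007]
tool_rot: [-0.557, -3.09, 0.003]
contact_force: [-0.1, -0.6, -0.5]
gripper_width: 0.0437
finger_force: 0.0
```

```bash
python3 - <<'E'
from h import *
im=eyes.camera("side");w=eyes.camera("scene");cv2.imwrite("pics/s10.png",np.hstack([cv2.resize(im[150:250,240:380],None,fx=2.8,fy=2.8),cv2.resize(w[150:250,200:340],None,fx=2.8,fy=2.8)]))
X=(-.063,-.021,.021,.063)
for n,f in(("side",(240,150)),("scene",(200,150))): print(((proj(eyes.get_calibration(n),place(np.load("trans.npy"),[(x,0,.112) for x in X]))-f)*2.8).round(0).tolist())
E
```

```text
[[110.0, 44.0], [163.0, 49.0], [216.0, 54.0], [271.0, 59.0]]
[[90.0, 112.0], [147.0, 107.0], [203.0, 102.0], [258.0, 97.0]]
```

View pics/s10.png

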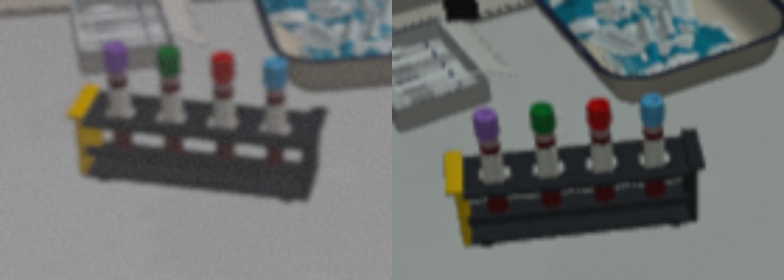

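All four stand upright on the floor of their places. From yellow they run lavender, green, red, blue, with the caps where expected, and the gripper is clear.

```bash
python3 -c "
from cell import close_job
print(close_job())"
```

```text
the job is handed in; nothing more can be done
None
```

The job is handed in: all four tubes stand upright and released in the charcoal rack, in order from the yellow end lavender, green, red, light blue; the system returned no verdict.

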